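# Find the concealed catch and open the counting scale's battery door

## Robot

A 6-joint arm with a two-finger parallel gripper is mounted at the origin on a cart in front of the work surface, level with it; the furniture and walls round the work are solid. World frame = base frame: x ahead of the robot, y to its left, z up, the work surface at z = 0. Lengths are in m, angles in rad, forces in N, time in s.
With the tool pointing down it reaches from about 0.375 to 0.9 m from the base axis. Payload 3.1 kg.
Tool frame: the origin (TCP) lies where the fingers leave the gripper's body, on its centre line; the fingertips stand 70 mm ahead of it and the grasp point (between the pads) lies 51 mm ahead of it; z points along the fingers, y is the line along which they close (so a half turn about z gives the same grasp; the last joint's range is limited). The gripper opens to 87 mm and grips with 3 to 60 N. Pads are 19 mm wide; open, the fingers measure 117 mm over their backs; the gripper's body (75 mm by 190 mm) begins 51 mm behind the grasp point.
Start: joints at [1.095, 0.527, 1.433, -0, 1.181, -0.178], TCP at [0.183, 0.597, 0.292] pointing down, gripper open.
Joint ranges: [-3.08, 3.08], [-0.75, 2.2], [0.22, 2.44], [-1.43, 4.57], [0, 2.65], [-2.85, 2.85]. Speed limits (rad/s): [2.79, 2.79, 3.14, 3.14, 3.14, 3.14].

## Interface

Orientations are given as a unit quaternion [x, y, z, w].
In Python, from rig import robot gives the robot as it stands.
- The arm moves only by the tool send_rows, never from a script. Its argument "deltas" is text: rows parted by semicolons, each of 7 numbers parted by spaces: the shift along the tool's x, y, z in mm, then the turn, a rotation vector about the tool's x, y, z in degrees, then the opening, from 0 (shut) to 1 (fully open). A call has 1 to 10 rows; each row shifts and turns the commanded pose from where the row before left it, along the tool's axes as they then stand; what a row does not reach is not made up. A row lasts 1/8 s, in which the tool goes at most 62.5 mm and 10.7 degrees, less where a joint would pass 70% of its speed; a pose out of reach is approached as far as the arm can. A call is refused whole if a number of a shift passes 62.5 or a number of a turn 10.7, either way. A call with a gripper value outside its range is refused whole. The fingers move at their own pace and stop on an object; "newtons" is the grip in N (left out, the last holds). Time passes only in rows, so rows that do not move let the fingers close. It gives the time, the measured TCP pose, the force, the opening and the grip force at its end, in the units of the state.
- robot.get_obs(): the state, without advancing time (a new reading comes with each control period).
- robot.camera(name): name is "scene" or "top" or "wrist"; returns a dict with "image" (400x640x3 uint8, red, green, blue), "depth" (400x640 float32, m along the optical axis (not along the pixel's ray), 0 where there is no reading), "fovy" (degrees; the focal length in pixels is half the picture's height over the tangent of half this angle, whatever the lens; pixels are square), "cx", "cy" (the principal point, pixels), "k1" (the pictures are not rectified: a ray, as slopes to the right and down, at radius r is drawn at 1 + k1 r^2 times it, then the intrinsics apply), "rvec" (rotation vector, rad) and "tvec" (3), from world to camera coordinates, as OpenCV has them. Camera axes: x right, y down, z forward; pixel columns grow to the right and rows downward; lengths in m; the calibration is good to about 2 mm. A picture is of the moment at which its call begins.
- robot.hand_in(): hands the job in; it is judged then, once.
Trained networks look in the newest picture that a camera, given by its name, has taken for a name from the list of things; names that differ only in an ending like _2 or _b are one class to them, and where a whole thing is asked for, a point or a joint stands for the part that bears it (a point fixed in the world has none). Each returns a list of dicts, best first, with "p" (0 to 1); they miss things now and then, are a little off and sometimes report something else, mostly with a low value. They report only what shows in the picture. A call takes as long as a camera call.
- robot.find_in(camera, thing): "box" ([left, top, right, bottom] in pixels, round what is visible of it).
- robot.cut_out(camera, thing): "region" (400x640 bool, what is visible of it) and "box" ([left, top, right, bottom] in pixels, round what is visible of it).
The state is a dict: "time": time; "q": joint angles; "joint_velocities": joint speeds; "joint_torque": joint torques, N m; "position": TCP position; "tool_rot": TCP orientation; "ft_force": force on the tool from outside, world axes, zero at the start; "moment": the same for the moment, N m; "grip_width": finger opening in m; "grip_force": force on a finger pad.
Only numpy, scipy, OpenCV 4.12 (cv2) and the standard library are available. Lean on these libraries where they do the work, as an engineer would, in place of code of your own. Each camera call takes 0.05 s, during which the arm holds its last target. There are 200 camera calls.

## Task

The counting scale lies upside down on the counter so that its battery cells can be changed. One of the three look-alike flush caps in the finger wells along its battery door is the door's concealed catch, the other two only cover case screws: feel for the cap that gives and press it in with the shut fingertips so that the door springs up, then push the door over with the fingertips until it leans fully back against its stop, and leave it open. Nothing is to be gripped or picked up, and the things standing round the scale stay where they are.

Things in the scene. Friction and masses are not known exactly. Their poses are not given: they have to be found in the camera images.
- scale: Counting scale, upside down, immovable: grey base panel uppermost, 220 (x) x 250 (y) mm, flat top 72 mm above the worktop. Origin on the worktop under its centre; x points from the finger wells (robot's end) to the door hinge, y runs along the wells and the hinge; turned up to 0.4 rad from facing the robot. Four feet 25 mm wide stand 12 mm above the panel at x +-90, y +-106 mm.
- well_right (a point): Centre of the top of the cap in the -y well, at (-62, -62, 72) mm in the scale's frame. Each well is a square recess 47 x 47 mm, 6 mm deep; in it stands a round cap 26 mm across, its top flush with the panel. A tip up to 35 mm across fits in. One of the three caps is the catch (release), which one varies and cannot be seen; the others are rigid.
- well_middle (a point): Centre of the top of the cap in the middle well, at (-62, 0, 72) mm in the scale's frame; same shape.
- well_left (a point): Centre of the top of the cap in the +y well, at (-62, 62, 72) mm in the scale's frame; same shape.
- release (a joint): Travel of the one cap that is the catch: 0 m up (flush), 0.004 m fully pressed straight down. Its spring gives from 1.4 N, is fully in at 4.2 N and returns the cap. The door comes free at about 0.003 m; 6 N is ample. It does not tell which well the catch is in.
- battery_door (a joint): Angle of the door, rad: 0 shut, level with the panel, held by the catch; about 0.93 where a sprung plunger raises it when the catch is pressed (free edge then about 60 mm above the panel, up and away from the wells); 2.0 at its stop. Damped hinge. Let go below 1.5 it sinks back to 0.93; past 1.7 it falls slowly to the stop and stays. A push of 1 to 2 N moves it.
- door_hinge (a point): Middle of the hinge line, at (48, 0, 70.5) mm in the scale's frame; the line runs along the scale's y. The door is a plate 174 mm long (y), 3 mm thick, reaching 80 mm from the hinge towards the wells when shut.
- door_edge (a point): Middle of the door's free edge (the edge far from the hinge); moves with the door. Shut it is at (-32, 0, 70.5) mm in the scale's frame.
- spare_cell_a_mid (a point): Bystander: centre of a spare battery cell, a cylinder 26 mm across and 50 mm tall, standing on the worktop near the scale's -y side. To be left alone.
- spare_cell_b_mid (a point): Bystander: centre of a second, equal spare cell standing beside the first. To be left alone.
- bearing_box_mid (a point): Bystander: centre of a small carton, 64 x 64 x 26 mm, lying on the worktop near the scale's -y side. To be left alone.

How it is judged:
By the outcome, as a careful person would: the job done as asked, in the order asked, and still so for the second after the job is handed in, with the robot touching nothing.
It also fails if it takes over 48 s, if anything falls off the work surface, if the arm or the gripper's body presses on something with over 40 N, if the wrist force passes 120 N, or if a joint passes its speed limit or range.

## Working session

There is one attempt and no reset: what is moved stays moved. The work goes in short steps, Python scripts to look and compute and a tool call to move; the robot and the scene stay as the last step left them, time stands still between calls to the robot, and variables do not carry over. Pictures are saved under pics/ and viewed, at most 10 in all, crops included, and the job is handed in when it is done.

Besides the shell and the picture viewer there is one more tool, called after ">>>" as a command line: name --argument value ..., lists and objects as JSON in quotes. send_rows: Moves the arm, as the interface text tells. Its arguments: {"type":"object","properties":{"deltas":{"type":"string"},"newtons":{"type":"number"}},"required":["deltas"]}

```bash
mkdir -p pics; cat > h.py <<'E'
import numpy as np, cv2
from rig import robot
from scipy.spatial.transform import Rotation as R
def cloud(c):
    d=c["depth"]; H,W=d.shape; f=H/2/np.tan(np.radians(c["fovy"])/2)
    K=np.array([[f,0,c["cx"]],[0,f,c["cy"]],[0,0,1]])
    u,v=np.meshgrid(np.arange(W),np.arange(H))
    p=cv2.undistortPointsIter(np.stack([u,v],-1).reshape(-1,1,2).astype(float),K,np.array([c["k1"],0,0,0,0]),None,None,(3,50,1e-9)).reshape(H,W,2)
    P=np.dstack([p[...,0]*d,p[...,1]*d,d])
    Rm=cv2.Rodrigues(np.array(c["rvec"],float))[0]
    X=(P-np.array(c["tvec"]).ravel())@Rm
    X[d<=0]=np.nan
    return X
def save(c,n): cv2.imwrite(n,cv2.cvtColor(c["image"],cv2.COLOR_RGB2BGR))
E
python3 - <<'E'
from h import *
np.set_printoptions(precision=4,suppress=True)
o=robot.get_obs();print(o["time"],o["position"],o["tool_rot"],o["grip_width"])
for n in ["top","scene"]:
    c=robot.camera(n);save(c,f"pics/{n}1.png");X=cloud(c)
    print(n,c["k1"],c["fovy"])
    for t in ["scale","well_right","well_middle","well_left","battery_door","spare_cell_a_mid","bearing_box_mid"]:
        for r in robot.cut_out(n,t)[:3]:
            m=r["region"]; q=X[m]; print(t,round(r["p"],2),r["box"],np.nanmedian(q,0))
    m=(abs(X[...,2]-.072)<.004)
    q=X[m][:,:2].astype(np.float32); q=q[(q[:,0]>.2)]
    rect=cv2.minAreaRect(q); print(len(q),rect,q.mean(0))
E
```

```text
0.0 [0.1831 0.597  0.2913] [ 0.1483  0.9889 -0.001  -0.0003] 0.08689362629731484
top -0.03225676719345482 49.632150567018634
scale 0.62 [247.2, 162.3, 389.3, 290.2] [ 0.5377 -0.0162  0.0718]
well_right 0.74 [244.5, 161.8, 390.1, 292.7] [ 0.5378 -0.0161  0.0718]
well_middle 0.66 [244.6, 165.9, 387.7, 291.3] [ 0.538  -0.0161  0.0718]
well_left 0.58 [243.8, 164.3, 390.8, 291.8] [ 0.5374 -0.0161  0.0718]
battery_door 0.85 [271.3, 192.2, 367.8, 249.7] [ 0.5452 -0.0162  0.0721]
spare_cell_a_mid 0.55 [381.0, 261.1, 397.9, 271.9] [ 0.459  -0.1565  0.047 ]
bearing_box_mid 0.74 [388.5, 186.5, 427.5, 227.8] [ 0.5763 -0.197   0.0258]
12469 ((0.5962252020835876, 0.08305491507053375), (0.5395412445068359, 0.2969134449958801), 57.885337829589844) [ 0.543  -0.0124]
scene -0.093945242584586 49.36988292492102
scale 0.88 [229.0, 150.8, 389.5, 294.2] [ 0.5271 -0.0419  0.073 ]
well_right 0.88 [228.3, 150.5, 385.2, 296.5] [ 0.5264 -0.0412  0.073 ]
well_middle 0.74 [228.3, 147.2, 388.6, 295.3] [ 0.5263 -0.0414  0.073 ]
well_middle 0.27 [273.1, 168.4, 351.1, 251.4] [ 0.5416 -0.023   0.0735]
well_left 0.77 [230.3, 148.9, 391.0, 295.8] [ 0.5269 -0.0421  0.073 ]
battery_door 0.88 [271.7, 174.0, 349.7, 249.9] [ 0.5416 -0.0246  0.0735]
spare_cell_a_mid 0.55 [312.2, 283.0, 327.2, 311.4] [ 0.4544 -0.1668  0.0481]
bearing_box_mid 0.74 [358.6, 258.7, 403.5, 298.3] [ 0.5708 -0.2038  0.0278]
11074 ((0.987834095954895, 0.07918283343315125), (0.5282217264175415, 1.1239957809448242), 85.3446044921875) [ 0.5729 -0.0213]
```

```bash
python3 - <<'E'
from h import *
np.set_printoptions(precision=4,suppress=True)
c=robot.camera("top");X=cloud(c)
r=robot.cut_out("top","scale")[0]["region"]
m=(abs(X[...,2]-.072)<.004)
n,l,s,_=cv2.connectedComponentsWithStats(m.astype(np.uint8)); k=l==1+s[1:,4].argmax()
rect=cv2.minAreaRect(X[k][:,:2].astype(np.float32));print("panel",k.sum(),rect)
f=(abs(X[...,2]-.084)<.004)
n,l,s,_=cv2.connectedComponentsWithStats(f.astype(np.uint8))
for i in range(1,n):
    if s[i,4]>15: print("foot",s[i,4],X[l==i].mean(0))
d=robot.cut_out("top","battery_door")[0]["region"]
rect=cv2.minAreaRect(X[d][:,:2].astype(np.float32));print("door",rect)
w=k*0+((X[...,2]>.06)&(X[...,2]<.0685)).astype(np.uint8)
n,l,s,_=cv2.connectedComponentsWithStats(w)
for i in range(1,n):
    if s[i,4]>30: print("low",s[i],X[l==i].mean(0))
im=cv2.resize(c["image"][130:330,200:460],None,fx=3,fy=3,interpolation=cv2.INTER_CUBIC)
cv2.imwrite("pics/topcrop.png",im[:,:,::-1])
E
```

```text
panel 11833 ((0.5356286764144897, -0.014251619577407837), (0.24993306398391724, 0.22005394101142883), 80.99906158447266)
foot 19 [0.8247 0.1783 0.084 ]
foot 70 [0.8108 0.2553 0.0839]
foot 45 [0.7597 0.2143 0.0839]
foot 124 [0.6408 0.0759 0.0839]
foot 123 [ 0.6078 -0.1326  0.0838]
foot 132 [0.4633 0.1044 0.0836]
foot 124 [ 0.4308 -0.1044  0.0841]
door ((nan, nan), (0.0, 0.0), 0.0)Traceback (most recent call last):
  File "<stdin>", line 15, in <module>
cv2.error: OpenCV(4.12.0) /io/opencv/modules/imgproc/src/connectedcomponents.cpp:5632: error: (-215:Assertion failed) iDepth == CV_8U || iDepth == CV_8S in function 'connectedComponents_sub1'
```

View pics/scene1.png

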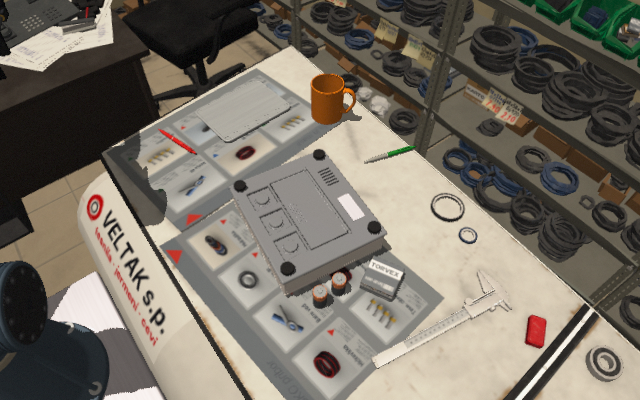

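The wells show at about (258,195), (272,220) and (287,243), and the feet agree with the 250x220 rectangle. The scale centre is (0.5357, -0.0142) with yaw -0.157, so the left well is at (0.484, 0.057). I'll align tool y with scale y, shut the fingers and go over.

>>> send_rows --deltas "0 0 0 0 0 -8.1 0; -30 -40 0 0 0 0 0; -30 -40 0 0 0 0 0; -30 -40 0 0 0 0 0; -30 -40 0 0 0 0 0; -30 -40 0 0 0 0 0; -30 -40 0 0 0 0 0; -30 -40 0 0 0 0 0; -30 -40 0 0 0 0 0; 0 0 0 0 0 0 0" --newtons 20

```text
time: 2.2
position: [0.3724, 0.2418, 0.2926]
tool_rot: [0.081, 0.997, 0.0, 0.001]
ft_force: [-0.0, -0.1, -0.4]
grip_width: 0.0015
grip_force: 0.0
```

>>> send_rows --deltas "-28 -33 0 0 0 0 0; -28 -33 0 0 0 0 0; -28 -33 20 0 0 0 0; -28 -33 30 0 0 0 0; -27.5 -33.5 40 0 0 0 0; 0 0 40 0 0 0 0; 0 0 0 0 0 0 0; 0 0 0 0 0 0 0"

```text
time: 3.2
position: [0.4828, 0.0597, 0.1631]
tool_rot: [0.077, 0.997, 0.0, 0.0]
ft_force: [-0.2, 0.1, 0.2]
grip_width: 0.0002
grip_force: 0.0
```

```bash
python3 - <<'E'
from h import *
c=robot.camera("wrist");save(c,"pics/w1.png")
E
```

```text
(no output)
```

View pics/w1.png

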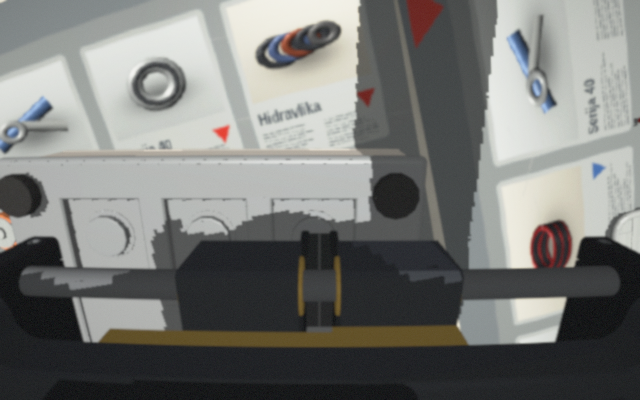

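The wrist view shows the shut fingertips (319,290) over the left well, whose cap is near (313,205). That is about 3 mm off in -y. I'll correct and feel downward.

>>> send_rows --deltas "-1 -3 10 0 0 0 0; 0 0 8 0 0 0 0; 0 0 0 0 0 0 0; 0 0 1 0 0 0 0; 0 0 1 0 0 0 0; 0 0 1 0 0 0 0; 0 0 1 0 0 0 0; 0 0 0 0 0 0 0"

```text
time: 4.25
position: [0.4832, 0.0557, 0.1404]
tool_rot: [0.078, 0.997, -0.0, 0.0]
ft_force: [0.3, 0.0, 1.9]
grip_width: 0.0008
grip_force: 1.2
```

>>> send_rows --deltas "0 0 1 0 0 0 0; 0 0 1 0 0 0 0; 0 0 0 0 0 0 0"

```text
time: 4.62
position: [0.4832, 0.0557, 0.1383]
tool_rot: [0.078, 0.997, -0.0, 0.0]
ft_force: [-1.3, -0.4, 3.6]
grip_width: 0.0004
grip_force: 1.9
```

The cap gives along the spring slope, so this is the catch. I'll press slightly further.

>>> send_rows --deltas "0 0 0.8 0 0 0 0; 0 0 0 0 0 0 0; 0 0 0 0 0 0 0"

```text
time: 5.0
position: [0.4832, 0.0557, 0.138]
tool_rot: [0.078, 0.997, -0.0, 0.0]
ft_force: [-1.2, 0.5, 9.5]
grip_width: 0.0006
grip_force: 4.3
```

```bash
python3 - <<'E'
from h import *
c=robot.camera("scene");save(c,"pics/s2.png");X=cloud(c)
q=X.reshape(-1,3);d=q-[.5357,-.0142,0];s=np.c_[d[:,:2]@np.array([[.9877,.1564],[-.1564,.9877]]),q[:,2]]
print(s[:0])
m=(abs(s[:,1])<.08)&(s[:,0]>-.035)&(s[:,0]<.06)&(s[:,2]>.08)&(s[:,2]<.2)
print(m.sum(),np.nanpercentile(s[m],[2,50,98],axis=0) if m.any() else "")
E
```

```text
[]
1356 [[-0.03306575 -0.07685848  0.0824939 ]
 [ 0.0033576  -0.01087191  0.12550509]
 [ 0.04168314  0.07580422  0.18247114]]
```

View pics/s2.png

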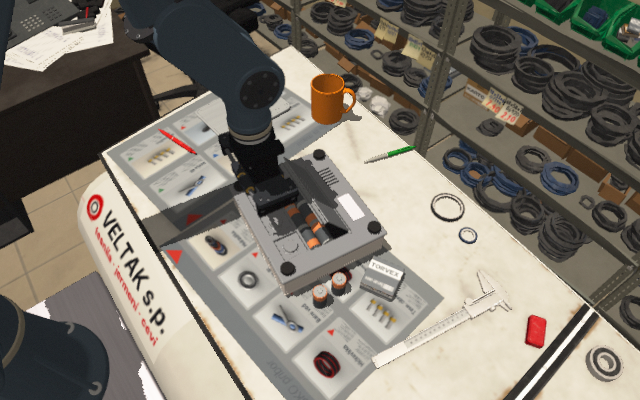

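The catch was the left cap, and the door is up, leaning at (320,180) with the cells showing. Next: lift, centre along the door, and push its edge over.

>>> send_rows --deltas "0 0 -10 0 0 0 0; 0 0 -20 0 0 0 0; 0 0 -22 0 0 0 0; 0 -20 0 0 0 0 0; 0 -20 0 0 0 0 0; 0 -20 0 0 0 0 0; -15 0 0 0 0 0 0; -15 0 0 0 0 0 0; -10 0 0 0 0 0 0; 0 0 0 0 0 0 0"

```text
time: 6.3
position: [0.5145, -0.0095, 0.1894]
tool_rot: [0.078, 0.997, -0.0, 0.0]
ft_force: [-0.5, 0.1, -0.2]
grip_width: 0.0008
grip_force: 0.0
```

>>> send_rows --deltas "-5 0 0 0 0 0 0; -5 0 0 0 0 0 0; -5 0 0 0 0 0 0; -5 0 0 0 0 0 0; -5 0 0 0 0 0 0; -5 0 0 0 0 0 0; -5 0 0 0 0 0 0; -5 0 0 0 0 0 0"

```text
time: 7.3
position: [0.5532, -0.0161, 0.1894]
tool_rot: [0.078, 0.997, -0.0, 0.0]
ft_force: [0.1, -0.5, 0.8]
grip_width: 0.0002
grip_force: 0.1
```

```bash
python3 - <<'E'
from h import *
c=robot.camera("scene");im=cv2.resize(c["image"][120:320,200:440],None,fx=3,fy=3)
cv2.imwrite("pics/s3.png",im[:,:,::-1])
o=robot.get_obs();print(o["ft_force"],o["moment"])
E
```

```text
[ 1.12447751 -0.32151923 -0.5222816 ] [-0.00512725 -0.02411816  0.00534909]
```

View pics/s3.png

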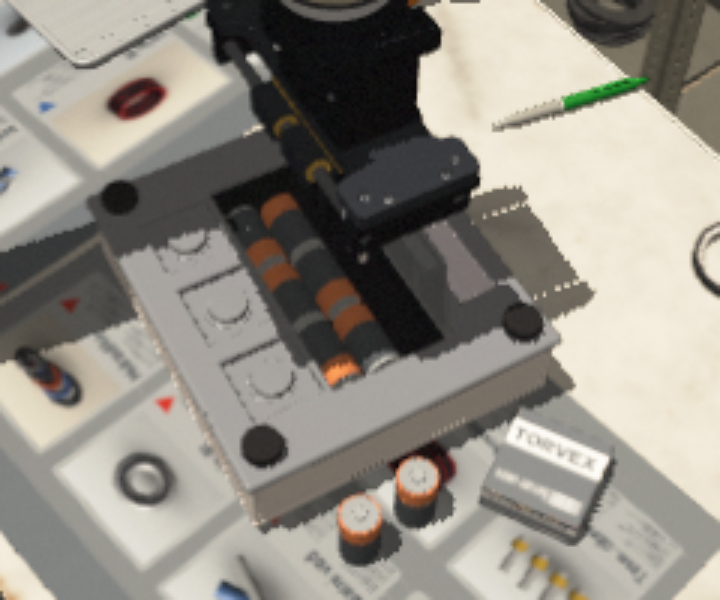

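The door, at (425,270) in the crop, is now nearly upright against the tip, and the bystanders haven't moved. I'll keep pushing.

>>> send_rows --deltas "-5 0 0 0 0 0 0; -5 0 0 0 0 0 0; -5 0 0 0 0 0 0; -5 0 0 0 0 0 0; -5 0 0 0 0 0 0; -5 0 0 0 0 0 0; -5 0 0 0 0 0 0; -3 0 0 0 0 0 0; 0 0 0 0 0 0 0; 0 0 0 0 0 0 0"

```text
time: 8.6
position: [0.5902, -0.022, 0.1894]
tool_rot: [0.078, 0.997, 0.0, -0.0]
ft_force: [-0.0, 0.1, -1.1]
grip_width: 0.0007
grip_force: 0.0
```

>>> send_rows --deltas "15 0 0 0 0 0 0; 20 0 0 0 0 0 0; 30 0 -20 0 0 0 0; 40 0 -30 0 0 0 0; 30 30 -30 0 0 0 0; 0 50 -20 0 0 0 0; 0 50 0 0 0 0 0; 0 50 0 0 0 0 0; 0 0 0 0 0 0 0; 0 0 0 0 0 0 0"

```text
time: 9.85
position: [0.4846, 0.1766, 0.2893]
tool_rot: [0.078, 0.997, -0.0, -0.0]
ft_force: [-0.1, 0.1, 0.1]
grip_width: 0.0004
grip_force: 0.0
```

```bash
python3 - <<'E'
from h import *
np.set_printoptions(precision=4,suppress=True)
c=robot.camera("scene");im=cv2.resize(c["image"][120:320,200:440],None,fx=3,fy=3)
cv2.imwrite("pics/s4.png",im[:,:,::-1])
for n in ["scene","top"]:
    q=cloud(robot.camera(n)).reshape(-1,3);d=q-[.5357,-.0142,0];s=np.c_[d[:,:2]@np.array([[.9877,-.1564],[.1564,.9877]]).T,q[:,2]]
    m=(abs(s[:,1])<.08)&(s[:,0]>.03)&(s[:,0]<.12)&(s[:,2]>.09)&(s[:,2]<.16); s=s[m]
    p=np.polyfit(s[:,2],s[:,0],1) if len(s) else 0
    print(n,len(s),s.max(0) if len(s) else "",p,"theta",np.pi/2+np.arctan(p[0]))
E
```

```text
scene 1778 [0.0825 0.08   0.1513] [0.3068 0.0289] theta 1.8684779373828466
top 1575 [0.0825 0.0799 0.1499] [0.3148 0.0289] theta 1.8758059889712038
```

View pics/s4.png

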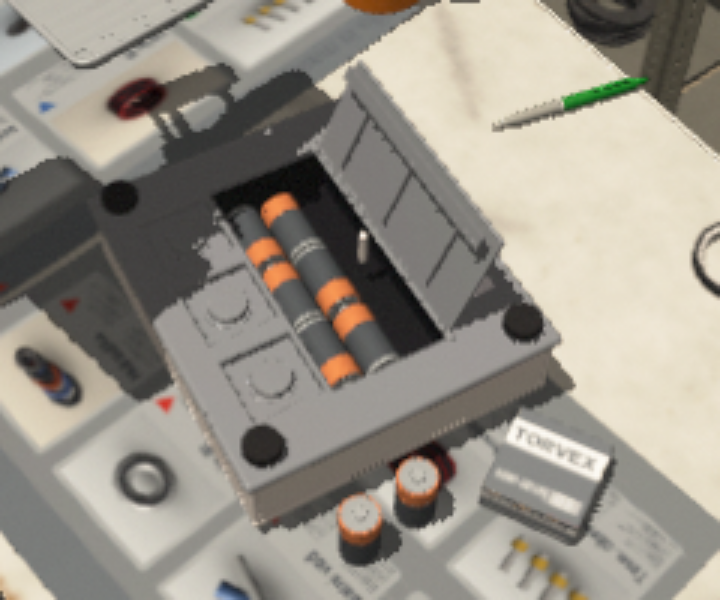

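The door leans back at (410,200), and its edge at x = 82 mm means an angle of about 2.0. I'll wait a second and confirm it's at rest.

>>> send_rows --deltas "0 0 0 0 0 0 0; 0 0 0 0 0 0 0; 0 0 0 0 0 0 0; 0 0 0 0 0 0 0; 0 0 0 0 0 0 0; 0 0 0 0 0 0 0; 0 0 0 0 0 0 0; 0 0 0 0 0 0 0; 0 0 0 0 0 0 0; 0 0 0 0 0 0 0"

```text
time: 11.25
position: [0.485, 0.1769, 0.2895]
tool_rot: [0.078, 0.997, 0.0, 0.0]
ft_force: [0.4, -0.0, 0.1]
grip_width: 0.0004
grip_force: 0.0
```

```bash
python3 - <<'E'
from h import *
q=cloud(robot.camera("top")).reshape(-1,3);d=q-[.5357,-.0142,0];s=np.c_[d[:,:2]@np.array([[.9877,-.1564],[.1564,.9877]]).T,q[:,2]]
m=(abs(s[:,1])<.08)&(s[:,0]>.03)&(s[:,0]<.12)&(s[:,2]>.09)&(s[:,2]<.16); s=s[m]
p=np.polyfit(s[:,2],s[:,0],1);print(s.max(0),np.pi/2+np.arctan(p[0]))
if s[:,0].max()>.080: print(robot.hand_in())
E
```

```text
[0.08278971 0.07999634 0.1500732 ] 1.877195434720659
the job is handed in; nothing more can be done
None
```

The catch was the left cap: I pressed it, pushed the sprung door over until it rested against its stop (about 2.0 rad from the edge position), touched nothing else, and handed the job in at about 11 s.

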